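Latch the split casting mould

TASK

Close the plywood casting mould with its steel draw latch: take the loop by its pull tab, hook its cross bar over the keeper on the sliding half and draw it back under the keeper's lip without jamming it, then swing the lever over and press it flat past centre so that it pulls the two halves together. Set the flat lever with a firm push of about 15 N, never bearing on the lever with more than 30 N, then let go; leave the other things on the bench where they are.

Things in the scene. Friction and masses are not known exactly. Their poses are not given: they have to be found in the camera images.
- mould: Split casting mould of plywood on a grey plate (240 x 150 x 10 mm), fixed to the bench; tops of its halves 55 mm above the bench. Origin: underside of the plate, middle. x runs level along the latch, from lever end to keeper end; z up. The latch lies along x, 35 mm to the -y side of the origin; a square cavity is on the +y side. The lever's half is fixed, the other slides along x.
- latch_pivot (a point): Pivot axis of the latch lever (axis along the mould's y), 71 mm above the bench, 16 mm above the fixed half's top. It carries the mould's axes.
- lever (a joint): Angle of the latch lever (rad): 0 = flat, pointing to the mould's -x; 1.57 = upright; at most 2.4, leaning towards the keeper. Stays where left (friction 0.045 N m). With the loop hooked, tension begins near 1.1 and resists until about 0.2 (a push of 3 to 6 N near the lever's end), then draws it towards flat. Hard stop at 0.
- lever_plate: The lever's handle: steel plate 24 mm wide and 5 mm thick, reaching from 16 to 68 mm from the pivot axis. Origin: middle of its top face, 50 mm from the pivot axis: where to press. Its z axis is that face's normal (up when flat). When flat its top is 75 mm above the bench and 20 mm above the wood.
- loop_pin (a point): Middle of the pin on which the loop turns, carried by the lever 18 mm from its pivot: at lever angle t it lies 18 mm x (-cos(t-0.13), +sin(t-0.13)) from the pivot in the mould's x and z. The loop turns stiffly on it (friction 0.045 N m) and stays put. Moving it (3 to 6 N at the tab) turns the lever; swinging the lever lifts the loop off again unless its bar has been drawn back under the lip.
- loop_bar (a point): Centre of the loop's cross bar: steel rod 8 mm thick, 38 mm long, across the latch (along the mould's y). This point's x axis runs along the loop away from the pin. Two side rods (6 mm thick, 24 mm clear between them) join the bar to the pin, 66 mm from centre to centre.
- loop_tab (a point): Grip point of the loop's upright pull tab: 18 mm wide (across the latch), 8 mm thick, top 40 mm above the bar's centre line. The point lies 28 mm up and 12 mm outward from the bar's centre along the loop's own z and x, 12 mm below the tab's top. Same axes as loop_bar. Take it with fingers that close across the latch; their tips then just clear the bar.
- keeper (a point): Seat of the hooked bar's centre: 66 mm above the bench, on the sliding half, mould's axes. The keeper is a steel post 12 mm wide (y), its flat catch face 4 mm to the -x side of this point; a rounded lip overhangs that face by 5 mm to +x, from 6.5 to 12.5 mm above the point. The wood is 11 mm below. The bar goes over the lip, down on its +x side, and back under it.
- sliding_half (a joint): How far the sliding half has been drawn towards the fixed half (m): 0 = open at rest with an 8 mm gap, about 0.0055 when latched; a seal pushes it back with 9 N per mm.
- rubbing_stone: Grey rubbing stone 36 x 42 x 18 mm lying on the fixed half beside the latch. Bystander. Origin under its centre.
- baluster: Small turned marble baluster, 115 mm tall, 52 mm wide, standing. Bystander. Origin under its centre.
- offcut: Marble offcut 90 x 60 x 30 mm. Bystander. Origin under its centre.
- mallet: Hammer 240 mm long, lying. Bystander. Origin near its middle.
- dust_brush: Brush 180 mm long, lying. Bystander. Origin near its middle.
- chisel: Steel stone chisel about 205 mm long, lying. Bystander. Origin near its middle.
- sealer_jar: White jar with steel lid, 60 mm wide, 80 mm tall. Bystander.

How it is judged:
By the outcome, as a careful person would: the job done as asked, in the order asked, and still so for the second after the job is handed in, with the robot touching nothing.
It also fails if it takes over 59 s, if anything falls off the work surface, if the arm or the gripper's body presses on something with over 40 N, if the wrist force passes 120 N, or if a joint passes its speed limit or range.

ROBOT

A 6-joint arm with a two-finger parallel gripper is mounted at the origin on the work surface. World frame = base frame: x ahead of the robot, y to its left, z up, the work surface at z = 0. Lengths are in m, angles in rad, forces in N, time in s.
With the tool pointing down it reaches from about 0.375 to 0.975 m from the base axis. Payload 3.8 kg.
Tool frame: the origin (TCP) lies midway between the tips of the shut fingers; the grasp point (between the pads) lies 19 mm behind it; x points along the fingers, y is the direction in which the jaws open and shut, and the axes are right-handed (so a half turn about x gives the same grasp; the last joint's range is limited). The gripper opens to 88 mm and grips with 3 to 60 N. Pads are 18 mm wide; open, the fingers measure 123 mm over their backs; the gripper's body (75 mm by 187 mm) begins 45 mm behind the grasp point.
Start: joints at [1.16, 0.264, 1.604, -0, 1.274, -0.037], TCP at [0.246, 0.628, 0.239] pointing down, gripper open.
Joint ranges: [-2.63, 2.63], [-0.94, 2.18], [0.31, 2.57], [-1.31, 4.45], [0, 2.66], [-2.55, 2.55]. Speed limits (rad/s): [2.57, 2.57, 3.14, 3.14, 3.14, 3.14].

INTERFACE

Orientations are given as a rotation vector (axis times angle).
In Python, from cell import manip, inverse_kinematics, cams, order gives the robot as it stands. Calls block until the motion is done:
- manip.move_pose(position, orientation): joint-space move of the TCP to a pose.
- manip.move_linear(position, rate=0.15, rot=None): straight line of the TCP; rot=None keeps the orientation; rate is the mean speed in m/s.
- manip.set_joints(angles): joint-space move.
- manip.set_gripper(opening, force=None): finger opening in m; force is the grip in N (None keeps the last); returns when the fingers have stopped.
- manip.dwell(seconds).
- inverse_kinematics(position, orientation): joint angles nearest the present ones, or None.
- manip.state(): the state.
- cams.capture(name): name is "scene" or "side" or "wrist"; returns a dict with "image" (384x512x3 uint8, blue, green, red), "z_map" (384x512 float32, m along the optical axis (not along the pixel's ray), 0 where there is no reading), "intrinsics" (3x3 intrinsics, pixels), "k1" (the pictures are not rectified: a ray, as slopes to the right and down, at radius r is drawn at 1 + k1 r^2 times it, then the intrinsics apply), "position" and "orientation" of the camera in the world; the wrist camera has in their place "T_tool_cam" (4x4, takes a point from camera to tool coordinates, whose origin is the TCP and whose axes are the tool frame's). Camera axes: x right, y down, z forward; pixel columns grow to the right and rows downward; lengths in m; the calibration is good to about 2 mm. A picture is of the moment at which its call begins: read the wrist's pose just before it.
A pose or a line that the arm cannot do raises manip.IKError and nothing moves.
- order.close_job(): hands the job in, once; it reports no verdict.
The state is a dict: "clock": time; "joint_pos": joint angles; "joint_velocities": joint speeds; "tau": joint torques, N m; "tool_pos": TCP position; "tcp_rot": TCP orientation; "contact_force": force on the tool from outside, world axes, zero at the start; "moment": the same for the moment, N m; "gripper_width": finger opening in m.
Only numpy, scipy, OpenCV 4.12 (cv2) and the standard library are available. Lean on these libraries where they do the work, as an engineer would, in place of code of your own. Each camera call takes 0.05 s, during which the arm holds its last target. There are 200 camera calls.

## Working session

There is one attempt and no reset: what is moved stays moved. The work goes in short steps, each a Python script; the robot and the scene stay as the last script left them, time stands still between calls to the robot, and variables do not carry over. Pictures are saved under pics/ and viewed, about 8 in all and at most 12, crops included, and the job is handed in when it is done.

```bash
ls; mkdir -p pics; python3 - <<'E'
from cell import manip, cams
import cv2, numpy as np, pickle
print(manip.state())
ims=[]
for n in ["scene","side"]:
    c=cams.capture(n); pickle.dump(c,open(f"pics/{n}0.pkl","wb")); print(n,c["intrinsics"].tolist(),c["k1"],c["position"],c["orientation"]); cv2.imwrite(f"pics/{n}0.png",cv2.resize(c["image"],(768,576)))
E
```

```text
pics
{'clock': 0.0, 'joint_pos': array([ 1.16008382e+00,  2.64734676e-01,  1.60534295e+00, -2.70838471e-05,
        1.27370106e+00, -3.69148520e-02]), 'joint_velocities': array([ 0.00171141,  0.00177752, -0.0006638 ,  0.0005577 , -0.00202597,
       -0.00059293]), 'tau': array([ 1.51141572e-03, -5.02105522e+01, -3.56876278e+01,  7.31072808e-02,
        2.92733044e-02, -1.54298423e-04]), 'tool_pos': array([0.2462186 , 0.62774062, 0.23741722]), 'tcp_rot': array([ 0.29159615,  1.55128929, -0.29496961]), 'contact_force': array([-0.46592726, -0.48999971, -0.63553715]), 'moment': array([ 0.04080091, -0.0200372 ,  0.04213602]), 'gripper_width': 0.08797995991103677}
scene [[379.07894319840017, 0.0, 258.9172866883261], [0.0, 379.07894319840017, 190.07378186623146], [0.0, 0.0, 1.0]] -0.12037435689113225 [1.32211095 0.06110017 0.72917551] [-1.64871085 -1.80566607  0.84277782]
side [[395.25791689141676, 0.0, 256.1983811162343], [0.0, 395.25791689141676, 192.94020651805414], [0.0, 0.0, 1.0]] -0.08158816809689469 [ 0.43325635 -0.59507642  0.83764806] [-2.44004658  0.33681879 -0.11497183]
```

View pics/scene0.png

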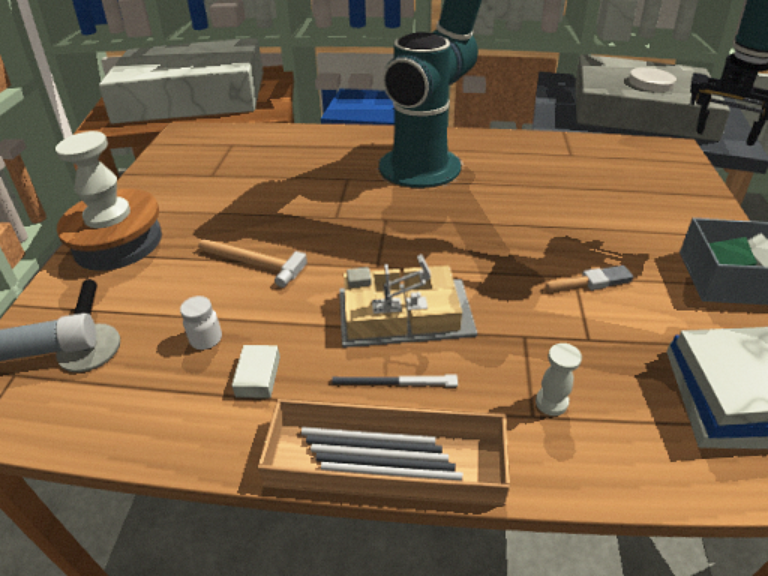

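View pics/side0.png

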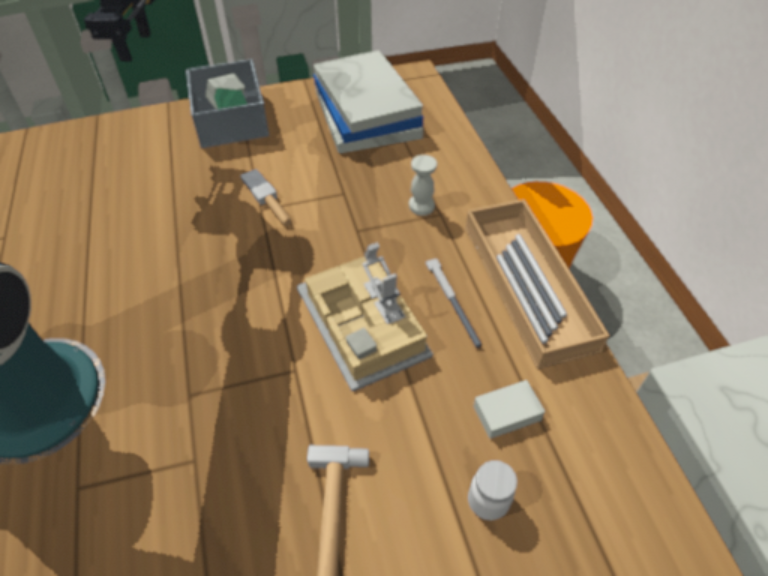

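Scene shows the mould at about (405,305). The side view shows it at about (365,315), with the stone at (362,342) marking the fixed half and the cavity at (340,295), so mould x runs roughly along world +y. I'll measure roughly, then look from the wrist.

```bash
cat > h.py <<'E'
import numpy as np, cv2
from scipy.spatial.transform import Rotation as R
def undist(c,uv):
    K=c["intrinsics"]; d=(np.array(uv,float)-K[:2,2])/[K[0,0],K[1,1]]
    u=d.copy()
    for _ in range(30): u=d/(1+c["k1"]*(u**2).sum(-1,keepdims=True))
    return u
def camT(c,st=None):
    if "T_tool_cam" in c:
        T=np.eye(4);T[:3,:3]=R.from_rotvec(st["tcp_rot"]).as_matrix();T[:3,3]=st["tool_pos"];return T@c["T_tool_cam"]
    T=np.eye(4);o=np.array(c["orientation"])
    T[:3,:3]=R.from_rotvec(o).as_matrix();T[:3,3]=c["position"];return T
def at_z(c,T,uv,z):
    s=undist(c,np.atleast_2d(uv)); d=np.c_[s,np.ones(len(s))]@T[:3,:3].T
    z=np.broadcast_to(z,len(s)); return T[:3,3]+d*((z-T[2,3])/d[:,2])[:,None]
def at_map(c,T,uv):
    uv=np.atleast_2d(uv); s=undist(c,uv); z=np.array([c["z_map"][int(round(v)),int(round(u))] for u,v in uv])
    return T[:3,3]+(np.c_[s,np.ones(len(s))]*z[:,None])@T[:3,:3].T
def proj(c,T,P):
    p=(np.atleast_2d(P)-T[:3,3])@T[:3,:3]; s=p[:,:2]/p[:,2:]; s=s*(1+c["k1"]*(s**2).sum(-1,keepdims=True))
    return s*[c["intrinsics"][0,0],c["intrinsics"][1,1]]+c["intrinsics"][:2,2]
E
python3 - <<'E'
from h import *; import pickle
np.set_printoptions(precision=4,suppress=True)
c=pickle.load(open("pics/side0.pkl","rb"));T=camT(c)
uv=np.array([[298,290],[350,385],[432,348]])/1.5
print(at_z(c,T,uv,0.01)); print(at_map(c,T,np.array([[330,320],[300,400],[420,360]])/1.5))
c=pickle.load(open("pics/scene0.pkl","rb"));T=camT(c)
print(at_z(c,T,np.array([[342,342],[476,331]])/1.5,0.01))
from cell import cams,manip
w=cams.capture("wrist"); print(w["T_tool_cam"],w["intrinsics"],w["k1"])
E
```

```text
[[ 0.462   0.0936  0.01  ]
 [ 0.5064 -0.1214  0.01  ]
 [ 0.6544 -0.0901  0.01  ]]
[[ 0.4995 -0.0199  0.0543]
 [ 0.4243 -0.1225  0.0029]
 [ 0.6292 -0.104   0.0049]]
[[ 0.6512 -0.0978  0.01  ]
 [ 0.6054  0.1347  0.01  ]]
[[-0.0009 -0.2935  0.956  -0.1465]
 [ 1.      0.0006  0.0011 -0.001 ]
 [-0.0009  0.956   0.2935 -0.0748]
 [ 0.      0.      0.      1.    ]] [[303.0136   0.     257.7902]
 [  0.     303.0136 193.5101]
 [  0.       0.       1.    ]] -0.00027730508402513336
```

```bash
cat >> h.py <<'E'
def frame(c,ang):
    T=np.eye(4);T[:3,:3]=R.from_euler('z',ang).as_matrix();T[:2,3]=c;return T
def tool(M,sgn=1,pitch=0):
    """tool pointing down, tool z = sgn*mould x; pitch>0 tilts tool x toward +mould x"""
    xm,ym,zm=M[:3,0],M[:3,1],M[:3,2]
    B=np.c_[-zm,sgn*ym,sgn*xm]
    return (R.from_rotvec(-pitch*ym)*R.from_matrix(B)).as_rotvec()
E
python3 - <<'E'
from h import *; import pickle
from cell import cams,manip,inverse_kinematics as ik
M=frame([.5547,.004],np.deg2rad(101.4))
print(R.from_rotvec(tool(M,1,.3)).as_matrix()[:,0], M[:3,0])
p=(M@[0,-.035,.29,1])[:3]
for s in (1,-1): print(s,ik(p,tool(M,s)))
s=1 if ik(p,tool(M,1)) is not None else -1
manip.move_pose(p,tool(M,s))
st=manip.state();c=cams.capture("wrist");pickle.dump((c,st),open("pics/w1.pkl","wb"))
print(s,st["clock"],st["tool_pos"])
cv2.imwrite("pics/w1.png",cv2.resize(c["image"],(800,600),interpolation=cv2.INTER_CUBIC))
E
```

```text
[-0.05841174  0.28968994 -0.95533649] [-0.19765734  0.98027117  0.        ]
1 None
-1 [-0.0237456   0.07430917  1.72951754  0.          1.33776595 -0.22271314]
-1 2.6583 [0.58900976 0.01180001 0.28989039]
```

View pics/w1.png

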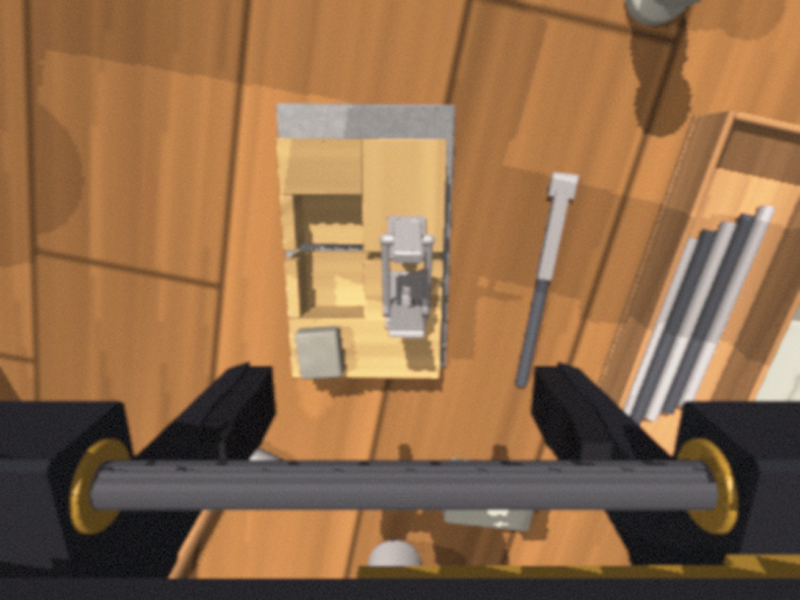

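Wrist view shows the mould from (278,104) to (445,380), gap at y≈250, stone at (320,352), and latch parts from (407,220) to (407,335). I'll enlarge crops of all three views.

```bash
python3 - <<'E'
from h import *; import pickle
w,st=pickle.load(open("pics/w1.pkl","rb"));s=pickle.load(open("pics/scene0.pkl","rb"));d=pickle.load(open("pics/side0.pkl","rb"))
f=lambda c,x,y,n,k: cv2.resize(c["image"][y:y+n,x:x+n],(k,k),interpolation=cv2.INTER_CUBIC)
a=f(w,210,125,100,400);b=f(s,225,165,64,400); e=f(d,215,155,64,400)
print("crops: wrist x4 (210,125); scene (225,165) x6.25; side(215,155) x6.25")
top=np.hstack([a,b]); cv2.imwrite("pics/crop1.png",top)
cv2.imwrite("pics/crop1b.png",e)
np.set_printoptions(precision=3,suppress=True,linewidth=200)
T=camT(w,st); M=frame([.5547,.004],np.deg2rad(101.4))
# mould-frame coordinates of corners and heights along latch line
for u in (252,260,268):
  uv=[(u,v) for v in range(130,222,3)]
  P=(at_map(w,T,uv)-M[:3,3])@M[:3,:3]; print(u,(np.c_[[v for _,v in uv],P*1000].round(0)).astype(int).tolist())
E
```

```text
crops: wrist x4 (210,125); scene (225,165) x6.25; side(215,155) x6.25
252 [[130, 41, -29, 55], [133, 37, -29, 55], [136, 33, -29, 55], [139, 30, -29, 57], [142, 35, -30, 124], [145, 33, -30, 129], [148, 30, -30, 135], [151, 28, -30, 141], [154, 26, -30, 145], [157, 24, -30, 151], [160, 22, -30, 156], [163, 20, -30, 157], [166, 16, -30, 156], [169, -9, -28, 54], [172, -12, -28, 55], [175, -16, -28, 57], [178, -20, -28, 58], [181, -23, -28, 59], [184, -28, -28, 58], [187, -32, -28, 59], [190, -31, -29, 74], [193, -32, -29, 83], [196, -33, -29, 93], [199, -34, -29, 103], [202, -34, -29, 113], [205, -34, -30, 123], [208, -35, -30, 129], [211, -35, -30, 138], [214, -38, -30, 140], [217, -75, -28, 55], [220, -79, -28, 55]]
260 [[130, 41, -38, 55], [133, 37, -38, 56], [136, 33, -38, 55], [139, 30, -38, 56], [142, 35, -38, 124], [145, 33, -38, 131], [148, 31, -38, 136], [151, 28, -38, 140], [154, 26, -38, 146], [157, 24, -38, 149], [160, 22, -38, 155], [163, 20, -38, 157], [166, 16, -38, 154], [169, -8, -39, 55], [172, -12, -39, 55], [175, -16, -39, 58], [178, -20, -39, 58], [181, -23, -39, 
[... 240 characters left out ...]
, [217, -74, -39, 55], [220, -79, -39, 54]]
268 [[130, 41, -48, 55], [133, 37, -48, 55], [136, 33, -48, 55], [139, 30, -48, 58], [142, 35, -46, 124], [145, 33, -46, 130], [148, 30, -46, 135], [151, 28, -46, 140], [154, 26, -46, 145], [157, 24, -45, 150], [160, 22, -45, 155], [163, 20, -45, 158], [166, 16, -45, 155], [169, -8, -49, 55], [172, -12, -49, 55], [175, -16, -49, 59], [178, -20, -49, 58], [181, -23, -49, 60], [184, -27, -49, 59], [187, -32, -49, 58], [190, -35, -49, 59], [193, -33, -48, 80], [196, -33, -48, 93], [199, -33, -48, 104], [202, -33, -47, 114], [205, -35, -47, 120], [208, -35, -47, 130], [211, -35, -47, 138], [214, -38, -47, 141], [217, -74, -50, 55], [220, -79, -50, 55]]
```

View pics/crop1.png

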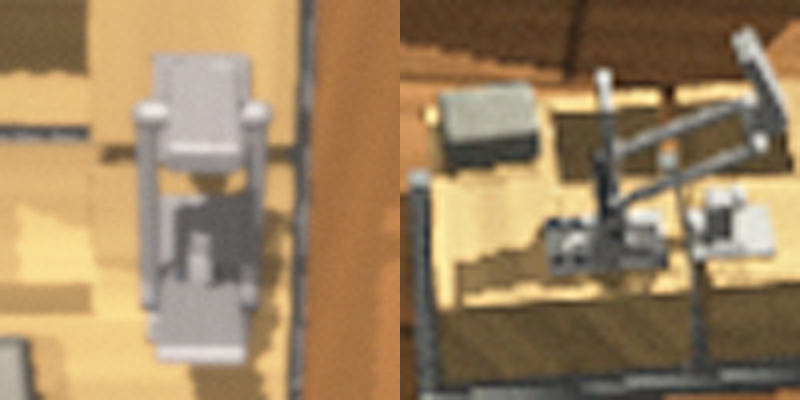

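Scene crop: lever upright (tip (603,75), base (610,240)), loop rising to the right with its tab leaning back (745,40)-(765,140), keeper at (720,225). Depth gives lever ≈1.52 rad, loop elevated ≈0.43 rad, tab top near mould (17,·,158 mm). Next: one side-on view with the wrist camera for the keeper and loop profile.

```bash
python3 - <<'E'
from h import *; import pickle
from cell import cams,manip,inverse_kinematics as ik
np.set_printoptions(precision=4,suppress=True,linewidth=200)
w,st=pickle.load(open("pics/w1.pkl","rb"));T=camT(w,st)
P=at_z(w,T,np.array([[445,140],[440,378],[278,140],[293,378]])/1.5625,.055);print("wood corners",P)
M=frame([.5547,.004],np.deg2rad(101.4))
tgt=(M@[.0,-.035,.09,1])[:3]; Tc=w["T_tool_cam"]; q0=np.array(st["joint_pos"]); best=None
for az in np.deg2rad([-90,-75,-60,-45,-30]):
  for el in np.deg2rad([25,35,45,55]):
    for D in (.24,.28):
      b=M[:3,:3]@[np.cos(az)*np.cos(el),np.sin(az)*np.cos(el),np.sin(el)]
      z=-b; 
      for roll in np.deg2rad(np.arange(0,360,30)):
        x0=np.cross(z,[0,0,1.]);x0/=np.linalg.norm(x0);y0=np.cross(z,x0)
        x=np.cos(roll)*x0+np.sin(roll)*y0
        C=np.eye(4);C[:3,:3]=np.c_[x,np.cross(z,x),z];C[:3,3]=tgt+D*b
        A=C@np.linalg.inv(Tc); 
        pts=(A@np.array([[0,0,0,1],[-.08,.1,.04,1],[-.08,-.1,.04,1],[0,.06,0,1],[0,-.06,0,1],[-.15,0,-.1,1]]).T)[:3].T
        m=(pts-M[:3,3])@M[:3,:3]
        if m[:,2].min()<.1 or (m[:4,1]).max()>0.3: continue
        if np.linalg.norm((m[:,:2]-[-.01,-.035]),axis=1).min()<.05 and m[:,2].min()<.18: continue
        q=ik(A[:3,3],R.from_matrix(A[:3,:3]).as_rotvec())
        if q is None: continue
        cost=np.abs(np.array(q)-q0).max()+1.0*abs(el-.6)+1.2*abs(az+1.3)
        if best is None or cost<best[0]: best=(cost,np.rad2deg([az,el,roll]),D,A,q,m)
print(best)
pickle.dump(best,open("pics/best.pkl","wb"))
E
```

```text
wood corners [[ 0.6037  0.1038  0.055 ]
 [ 0.6443 -0.0916  0.055 ]
 [ 0.479   0.0783  0.055 ]
 [ 0.5168 -0.1176  0.055 ]]
(np.float64(0.8286410787410736), array([-75.,  35., 120.]), 0.28, array([[-0.7392,  0.6671, -0.093 ,  0.6789],
       [-0.0836, -0.2279, -0.9701,  0.0285],
       [-0.6683, -0.7093,  0.2242,  0.1698],
       [ 0.    ,  0.    ,  0.    ,  1.    ]]), array([ 0.0344,  0.8815,  1.0109, -0.0668,  2.0856,  0.2209]), array([[-0.0005, -0.1266,  0.1698],
       [-0.0785, -0.2354,  0.1613],
       [-0.0074, -0.1137,  0.3031],
       [-0.0218, -0.1631,  0.1272],
       [ 0.0208, -0.0901,  0.2123],
       [ 0.0831, -0.266 ,  0.2476]]))
```

```bash
python3 - <<'E'
from h import *; import pickle
from cell import cams,manip
b=pickle.load(open("pics/best.pkl","rb"))
manip.set_joints(b[4]); manip.dwell(.2)
st=manip.state();c=cams.capture("wrist");pickle.dump((c,st),open("pics/w2.pkl","wb"))
print(st["clock"],st["contact_force"])
T=camT(c,st);M=frame([.5547,.004],np.deg2rad(101.35))
print(proj(c,T,(M@np.array([[-.0375,-.035,.071,1],[.02,-.035,.12,1],[.03,-.035,.066,1]]).T)[:3].T))
# rotate image so that mould z is up
p=proj(c,T,(M@np.array([[0,-.035,.08,1],[0,-.035,.12,1]]).T)[:3].T);d=p[1]-p[0]
a=np.rad2deg(np.arctan2(d[0],-d[1]));A=cv2.getRotationMatrix2D(tuple(p[0]),a,3.2);A[:,2]+=np.array([400,340])-p[0]
np.save("pics/A2.npy",A)
cv2.imwrite("pics/w2.png",cv2.warpAffine(c["image"],A,(800,600),flags=cv2.INTER_CUBIC))
E
```

```text
3.8417 [0.67032578 0.05465442 0.11988907]
[[286.22922464 218.06434082]
 [226.9785455  184.50786771]
 [266.10370686 152.8039599 ]]
```

View pics/w2.png

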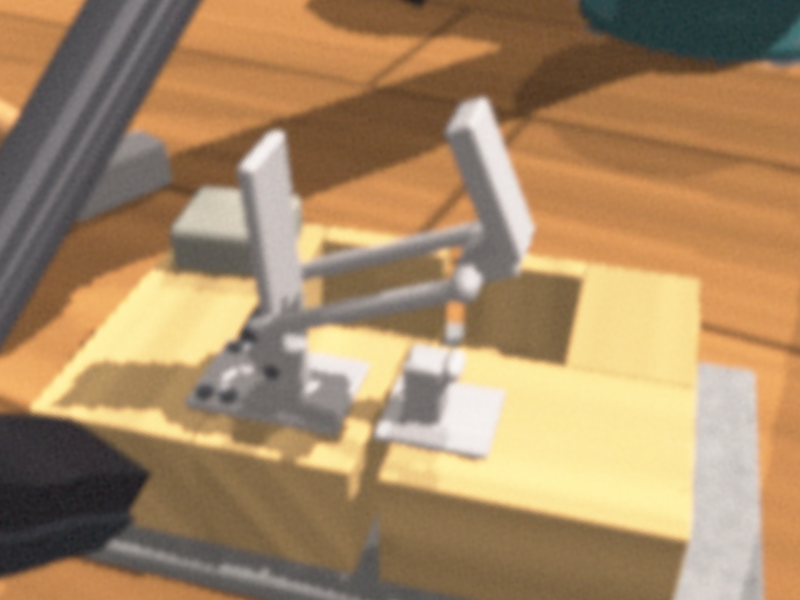

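Side view: lever from (290,330) to tip (265,140), loop bar's near end at (465,283), tab top (480,105), keeper post (425,390) with lip end near (455,362). One enlarged crop of keeper and bar.

```bash
python3 - <<'E'
from h import *; import pickle
c,st=pickle.load(open("pics/w2.pkl","rb"));A=np.load("pics/A2.npy")
S=np.array([[3.,0,-3*300],[0,3.,-3*265],[0,0,1]])  # crop origin (300,265) of w2.png, x3
B=(S@np.vstack([A,[0,0,1]]))[:2]; np.save("pics/B2.npy",B)
cv2.imwrite("pics/w2c.png",cv2.warpAffine(c["image"],B,(780,600),flags=cv2.INTER_CUBIC))
E
```

```text
(no output)
```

View pics/w2c.png

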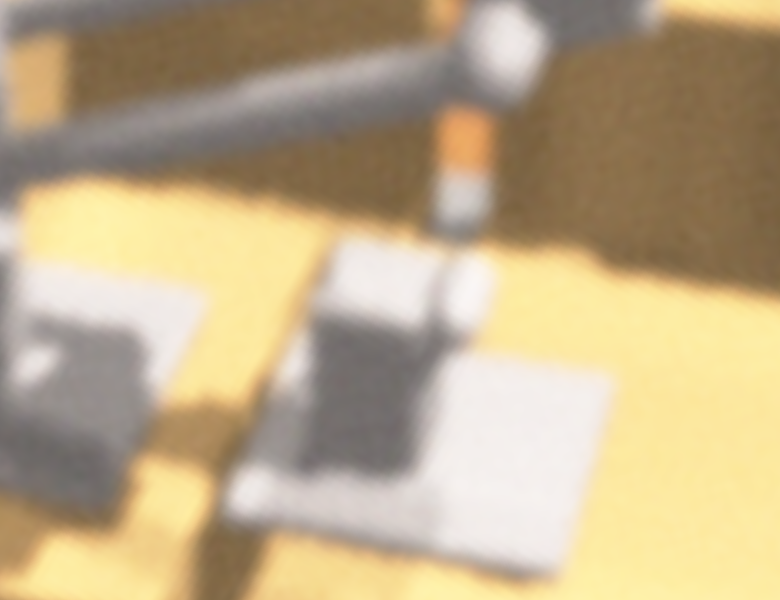

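Keeper post near face spans crop x 312–430 (bottom-right corner ≈(418,472), top-right ≈(435,335)), lip +x edge ≈493 at y≈300; bar near end (507,50). Computing mould coordinates.

```bash
cat >> h.py <<'E'
M0=frame([.5576,.0046],np.deg2rad(101.37))
def at_my(c,T,uv,y,M=None):
    M=M0 if M is None else M
    s=undist(c,np.atleast_2d(uv)); d=np.c_[s,np.ones(len(s))]@T[:3,:3].T@M[:3,:3]; o=(T[:3,3]-M[:3,3])@M[:3,:3]
    y=np.broadcast_to(y,len(s)); return o+d*((y-o[1])/d[:,1])[:,None]
E
python3 - <<'E'
from h import *; import pickle
np.set_printoptions(precision=1,suppress=True,linewidth=200)
c,st=pickle.load(open("pics/w2.pkl","rb"));T=camT(c,st)
inv=lambda A,p:cv2.transform(np.array([p],float),cv2.invertAffineTransform(A))[0]
A=np.load("pics/A2.npy");B=np.load("pics/B2.npy")
print("post near face TL,TR,BL,BR\n",1e3*at_my(c,T,inv(B,[(312,318),(437,335),(300,468),(418,474)]),-.041))
print("lip right edge @mid y\n",1e3*at_my(c,T,inv(B,[(493,300),(470,345)]),[-.035,-.041]))
print("bar near end\n",1e3*at_my(c,T,inv(B,[(507,50)]),-.054))
u=inv(A,[(256,160),(292,290),(250,165),(262,300)]);print("lever near edge L/R\n")
print(1e3*at_my(c,T,inv(A,[(244,170),(272,158),(262,300),(300,290)]),[-.047]*4))
print("tab near face corners: top-left, bottom, top right\n",1e3*at_my(c,T,inv(A,[(448,130),(468,118),(484,245),(520,272)]),-.044))
print("wood edge gap left/right at z 55 & height check");print(1e3*(at_z(c,T,inv(A,[(690,540),(378,480),(352,470)]),.055)-M0[:3,3])@M0[:3,:3])
# tab face plane by depth in w1
w,s1=pickle.load(open("pics/w1.pkl","rb"));T1=camT(w,s1)
for lo,hi,n in ((143,162,"tab"),(197,211,"lever")):
    P=1e3*(at_map(w,T1,[(u,v) for v in range(lo,hi) for u in range(254,267,2)])-M0[:3,3])@M0[:3,:3]
    f=np.polyfit(P[:,2],P[:,0],1);print(n,"x=%.3f*z+%.1f"%tuple(f),"rms",(P[:,0]-np.polyval(f,P[:,2])).std(), P.min(0),P.max(0))
E
```

```text
post near face TL,TR,BL,BR
 [[  3.6 -41.   75.9]
 [ 16.  -41.   76.5]
 [  2.4 -41.   56.1]
 [ 14.6 -41.   58.1]]
lip right edge @mid y
 [[ 20.3 -35.   77. ]
 [ 19.3 -41.   75.9]]
bar near end
 [[ 23.8 -54.  119.4]]
lever near edge L/R

[[-37.8 -47.  138.9]
 [-29.7 -47.  143.4]
 [-36.4 -47.   98.1]
 [-24.7 -47.  103.6]]
tab near face corners: top-left, bottom, top right
 [[ 15.1 -44.  155.2]
 [ 19.8 -44.  158.9]
 [ 25.4 -44.  124.5]
 [ 35.2 -44.  117.9]]
wood edge gap left/right at z 55 & height check
[[ 88.8 -65.1  55. ]
 [  2.4 -65.5  55. ]
 [ -5.9 -63.6  55. ]]
tab x=-0.412*z+86.2 rms 0.4041858095962653 [ 21.3 -41.1 124.6] [ 34.4 -28.9 158.4]
lever x=-0.046*z+-28.7 rms 0.2674634686843822 [-35.3 -42.6  95.2] [-32.9 -28.4 136.9]
```

```bash
cat >> h.py <<'E'
# mould-plane (x,z) model, m
PIV=np.array([-.036,.071]); SEAT=np.array([.0175,.066]); YL=-.035
def pin(t): return PIV+.018*np.array([-np.cos(t-.13),np.sin(t-.13)])
def solve(bar):
    v=np.array(bar)-PIV; d=np.hypot(*v); g=np.arctan2(v[1],v[0])+np.arccos((.018**2+d*d-.066**2)/(2*.018*d))
    t=np.pi-g+.13; w=np.array(bar)-pin(t); return t,np.arctan2(w[1],w[0])
def W(x,z,y=None): return (M0@[x,YL if y is None else y,z,1])[:3]
def tabpose(bar,phi,back=0.,sgn=-1):
    """TCP pose gripping the tab: grasp point at loop_tab, tool x along -loop z"""
    ex=np.array([np.cos(phi),np.sin(phi)]);ez=np.array([-ex[1],ex[0]])
    g=np.array(bar)+.028*ez+.012*ex-.019*ez+back*ez
    return W(*g),tool(M0,sgn,phi)
E
python3 - <<'E'
from h import *
from cell import manip,inverse_kinematics as ik
b0=pin(1.525)+.066*np.array([np.cos(.4),np.sin(.4)]); print("b0",b0,solve(b0))
for b in (b0,(.028,.100),(.030,.085),(.030,.066),(.0175,.066)):
    t,f=solve(b); p,r=tabpose(b,f); q=ik(p,r); print(np.round(b,4),"t %.2f phi %.2f"%(t,f),np.round(p,3),None if q is None else np.round(q,2))
for k in (.05,.1): 
    p,r=tabpose(b0,.4,k); print(p,ik(p,r))
for t,pp in ((1.3,-.6),(.7,-.5),(0,0)):
    print(ik(W(-.036-.06*np.cos(t),.071+.06*np.sin(t)),tool(M0,-1,pp)))
E
```

```text
b0 [0.02164197 0.11442419] (np.float64(1.525), np.float64(0.39999999999999997))
[0.0216 0.1144] t 1.52 phi 0.40 [0.586 0.04  0.127] [-0.19  0.28  1.86  0.4   1.19 -0.57]
[0.028 0.1  ] t 1.64 phi 0.17 [0.584 0.049 0.111] [-0.05  0.23  1.9   0.19  1.06 -0.35]
[0.03  0.085] t 1.71 phi -0.06 [0.584 0.053 0.093] [ 0.08  0.23  1.94 -0.07  0.97 -0.07]
[0.03  0.066] t 1.92 phi -0.35 [0.583 0.055 0.07 ] [ 0.25  0.28  1.96 -0.43  0.96  0.31]
[0.0175 0.066 ] t 1.16 phi -0.31 [0.586 0.043 0.071] [ 0.21  0.27  1.96 -0.39  0.95  0.25]
[0.58999706 0.02102832 0.17343981] [-0.21472096  0.2429819   1.80623175  0.38127977  1.28154705 -0.55809558]
[0.59383564 0.00193952 0.21949286] [-0.24290106  0.21722605  1.74797839  0.36761509  1.36907376 -0.5509344 ]
[ 0.21519922  0.25391947  1.95351502 -0.70073392  1.06666006  0.40723392]
[ 0.11425643  0.25476555  1.95547341 -0.6123322   0.98117662  0.27648162]
[-1.74840968e-01  3.07115387e-01  1.88031063e+00 -4.44089210e-16
  9.54166640e-01 -3.73284904e-01]
```

```bash
python3 - <<'E'
from h import *; import pickle
from cell import manip,cams
s=manip.state(); manip.move_linear(np.array(s["tool_pos"])+[.02,0,.09],.3)
b0=pin(1.525)+.066*np.array([np.cos(.4),np.sin(.4)])
p,r=tabpose(b0,.4,.07); manip.move_pose(p,r); manip.set_gripper(.040)
p,r=tabpose(b0,.4,0); manip.move_linear(p,.08,r)
st=manip.state();c=cams.capture("wrist");pickle.dump((c,st),open("pics/w3.pkl","wb"))
print(st["clock"],st["contact_force"],st["tool_pos"],p)
cv2.imwrite("pics/w3.png",cv2.resize(c["image"],(800,600),interpolation=cv2.INTER_CUBIC))
E
```

```text
7.1083 [ 0.03883332 -0.50286741  0.30007079] [0.58668936 0.03998322 0.12793316] [0.58615849 0.04011711 0.12738676]
```

View pics/w3.png

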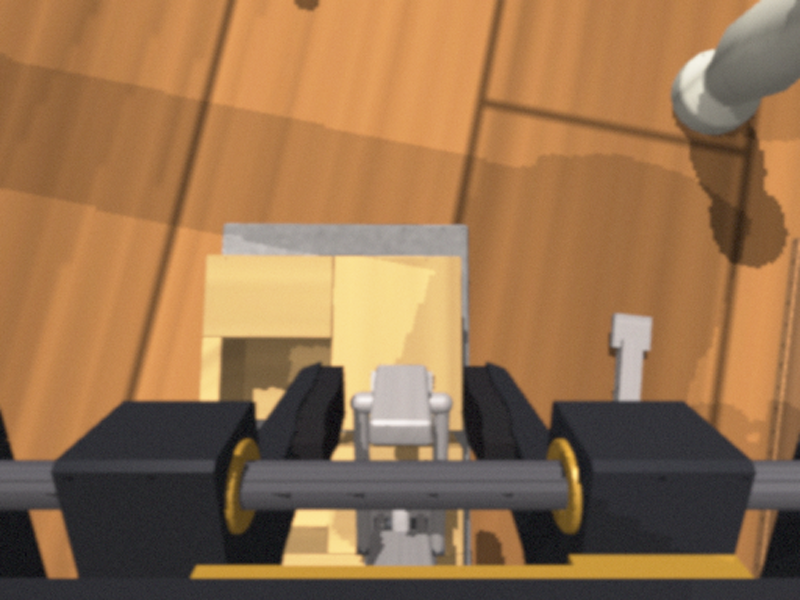

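Fingers' inner edges at 343 and 465 (mid 404) straddle the tab centred at 402, and the bar (y≈402) is just beyond the tips. Now I'll grip and move in force-watched steps to above the lip's far side.

```bash
cat >> h.py <<'E'
def follow(manip,bars,rate=.04,fmax=18,dphi=0,off=np.zeros(3)):
    for b in bars:
        t,f=solve(b); p,r=tabpose(b,f+dphi); manip.move_linear(p+off,rate,r); s=manip.state(); F=s["contact_force"]@M0[:3,:3]
        print(np.round(np.array(b)*1e3,1),"t %.2f phi %.2f"%(t,f),"clk %.1f"%s["clock"],"F(mould)",np.round(F,1),"M",np.round(np.array(s["moment"])@M0[:3,:3],2),"w %.4f"%s["gripper_width"])
        if np.linalg.norm(F)>fmax: print("STOP force"); return False
    return True
E
python3 - <<'E'
from h import *; import pickle
from cell import manip,cams
manip.set_gripper(.0,30); s=manip.state(); print(s["gripper_width"],s["contact_force"]@M0[:3,:3],s["clock"])
b0=pin(1.525)+.066*np.array([np.cos(.4),np.sin(.4)])
P=np.array([b0,(.0255,.106),(.0285,.098),(.0305,.090)])
follow(manip,P[1:])
st=manip.state();c=cams.capture("wrist");pickle.dump((c,st),open("pics/w4.pkl","wb"))
c2=cams.capture("side")
T=camT(c2);u=proj(c2,T,[W(.0,.08)])[0]; S=9.; A=np.array([[S,0,400-S*u[0]],[0,S,300-S*u[1]]])
cv2.imwrite("pics/s4.png",cv2.warpAffine(c2["image"],A,(800,600),flags=cv2.INTER_CUBIC))
E
```

```text
0.017755187300703634 [0.17119139 0.41087475 0.5997485 ] 7.625
[ 25.5 106. ] t 1.58 phi 0.26 clk 8.1 F(mould) [-1.5  0.1 -0.7] M [0.15 0.47 0.05] w 0.0173
[28.5 98. ] t 1.65 phi 0.14 clk 8.5 F(mould) [-2.1  0.6 -0. ] M [0.22 0.44 0.01] w 0.0177
[30.5 90. ] t 1.73 phi 0.02 clk 8.9 F(mould) [-1.4  1.8  0.4] M [0.2  0.4  0.05] w 0.0174
```

```bash
python3 - <<'E'
from h import *; import pickle
from cell import manip,cams
ok=follow(manip,[(.030,.082),(.029,.074),(.0285,.0665)],fmax=12)
st=manip.state();c=cams.capture("wrist");pickle.dump((c,st),open("pics/w5.pkl","wb"))
im=c["image"];cv2.imwrite("pics/w5.png",cv2.resize(im[190:384,150:408],(798,600),interpolation=cv2.INTER_CUBIC))
T=camT(c,st); print(proj(c,T,[W(.0285,.0665),W(.0185,.0785),W(-.036,.071)]), st["tool_pos"])
E
```

```text
[30. 82.] t 1.72 phi -0.11 clk 9.3 F(mould) [-0.1  0.5  0.2] M [ 0.25  0.22 -0.01] w 0.0175
[29. 74.] t 1.74 phi -0.23 clk 9.7 F(mould) [-0.2  1.   0.5] M [ 0.24  0.05 -0.03] w 0.0173
[28.5 66.5] t 1.83 phi -0.35 clk 10.1 F(mould) [-1.1  0.9  1.2] M [ 0.24  0.2  -0.05] w 0.0175
[[256.68747124 257.99752095]
 [256.64095424 286.45887804]
 [256.82266589 326.22899494]] [0.58349465 0.05334811 0.07119749]
```

View pics/w5.png

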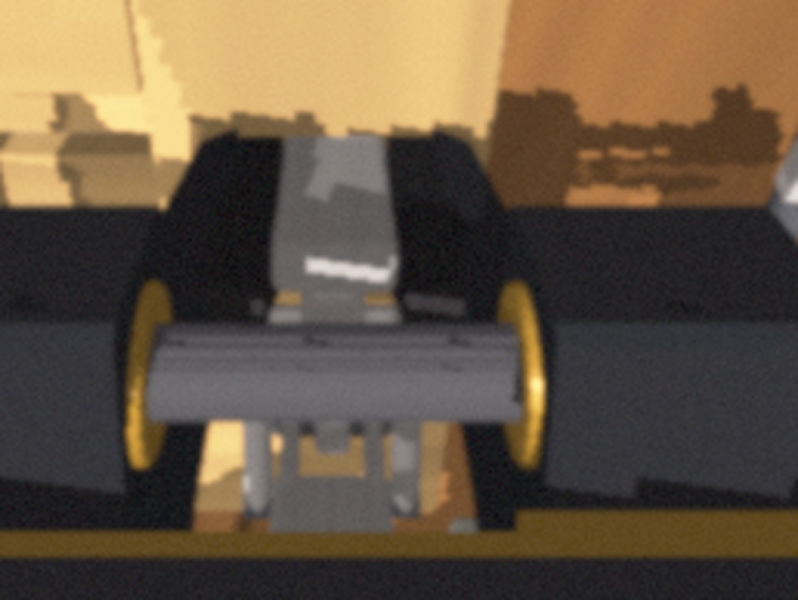

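Tab sits squarely in the fingers (x 275–397) with the bar beyond the keeper and no contact force. Drawing it back under the lip.

```bash
python3 - <<'E'
from h import *; import pickle
from cell import manip,cams
follow(manip,[(.0285,.0655),(.025,.0655),(.0225,.0655),(.0205,.0655),(.019,.0655),(.018,.0655),(.017,.0655),(.0162,.0655)],rate=.025,fmax=9)
E
```

```text
[28.5 65.5] t 1.85 phi -0.36 clk 10.4 F(mould) [-1.6  0.7  0.4] M [0.26 0.22 0.02] w 0.0174
[25.  65.5] t 1.66 phi -0.36 clk 10.7 F(mould) [5.2 0.9 1.2] M [ 0.4  -0.58 -0.15] w 0.0174
[22.5 65.5] t 1.52 phi -0.36 clk 11.0 F(mould) [5.  1.9 2. ] M [ 0.35 -0.53 -0.16] w 0.0175
[20.5 65.5] t 1.39 phi -0.35 clk 11.2 F(mould) [4.2 1.9 2.8] M [ 0.32 -0.6  -0.12] w 0.0179
[19.  65.5] t 1.29 phi -0.34 clk 11.5 F(mould) [4.6 1.7 2.5] M [ 0.41 -0.57 -0.1 ] w 0.0178
[18.  65.5] t 1.21 phi -0.33 clk 11.7 F(mould) [7.9 1.7 2.5] M [ 0.47 -0.86 -0.1 ] w 0.0179
[17.  65.5] t 1.13 phi -0.32 clk 12.0 F(mould) [10.2  2.1  3.6] M [ 0.5  -1.17 -0.14] w 0.0175
STOP force
```

Drag of about 4.6 N from the lever, then a firm rise at bar x≈18.3 mm. That matches the catch face (17.5 predicted) and not the lip edge, which would be 22.5. Releasing and checking from the side.

```bash
python3 - <<'E'
from h import *; import pickle
from cell import manip,cams
manip.set_gripper(.044); s=manip.state(); x=R.from_rotvec(s["tcp_rot"]).as_matrix()[:,0]
manip.move_linear(s["tool_pos"]-.09*x,.2)
b=pickle.load(open("pics/best.pkl","rb")); manip.set_joints(b[4]); manip.dwell(.2)
st=manip.state();c=cams.capture("wrist");pickle.dump((c,st),open("pics/w6.pkl","wb"))
print(st["clock"],st["contact_force"])
A=np.load("pics/A2.npy"); S=np.array([[1.7,0,-1.7*150],[0,1.7,-1.7*130],[0,0,1]]);B=(S@np.vstack([A,[0,0,1]]))[:2];np.save("pics/B6.npy",B)
cv2.imwrite("pics/w6.png",cv2.warpAffine(c["image"],B,(800,600),flags=cv2.INTER_CUBIC))
E
```

```text
14.25 [-0.18875508 -0.41901948 -0.17610429]
```

View pics/w6.png

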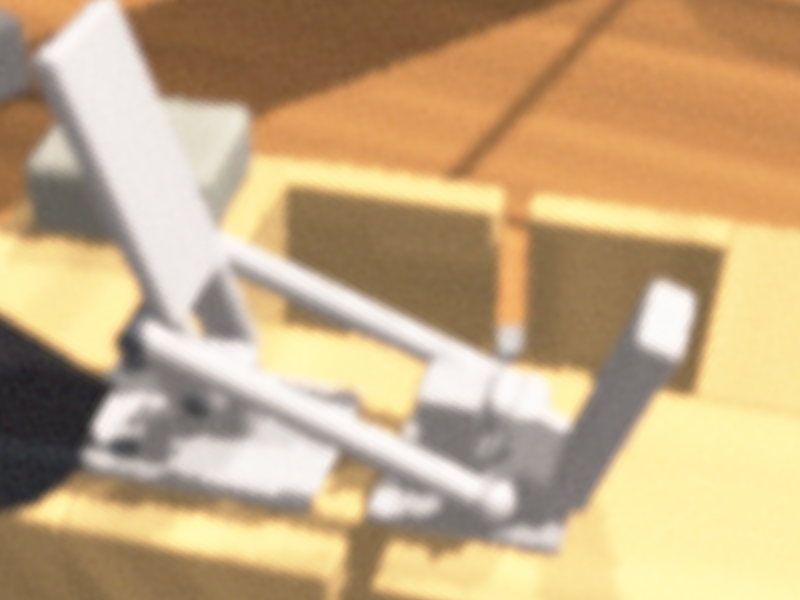

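Loop is down around the keeper: bar near end at (500,497), the lip above it at (525,385), tab upright at (640,380), lever leaning back. Quick number check on the bar.

```bash
python3 - <<'E'
from h import *; import pickle
np.set_printoptions(precision=1,suppress=True)
c,st=pickle.load(open("pics/w6.pkl","rb"));T=camT(c,st);B=np.load("pics/B6.npy")
inv=lambda p:cv2.transform(np.array([p],float),cv2.invertAffineTransform(B))[0]
print("bar end",1e3*at_my(c,T,inv([(500,497)]),-.054))
e=1e3*at_my(c,T,inv([(40,62),(160,325)]),-.047);print("lever back edge",e,"t",np.arctan2(e[0,2]-e[1,2],e[1,0]-e[0,0]))
print("post near TR/TL, lip right",1e3*at_my(c,T,inv([(415,400),(485,408),(550,395)]),[-.041,-.041,-.035]))
E
```

```text
bar end [[ 20.4 -54.   70. ]]
lever back edge [[-56.2 -47.  135.9]
 [-40.8 -47.   88.4]] t 1.2585652283197255
post near TR/TL, lip right [[  2.3 -41.   76.6]
 [ 14.6 -41.   77.5]
 [ 24.5 -35.   77.7]]
```

Bar sits at about 18.4 mm (bias-corrected) under the lip, seated, with lever t≈1.26. Now I'll shut the fingers and swing the lever with force-watched steps.

```bash
cat >> h.py <<'E'
def push(t,clear=0.,r=.059):
    p=-.6*min(1,max(t,0)/1.2); rv=tool(M0,-1,p); Z=R.from_rotvec(rv).as_matrix()[:,2]
    n=np.array([np.sin(t),np.cos(t)]); C=PIV+r*np.array([-np.cos(t),np.sin(t)])+(.004+clear)*n
    return W(*C)-.009*Z, rv
E
python3 - <<'E'
from h import *
from cell import manip
s=manip.state(); manip.move_linear(np.array(s["tool_pos"])+[.02,0,.09],.3)
p,r=push(1.26,.04); manip.move_pose(p+[0,0,.03],r); manip.set_gripper(0.,30)
for c in (.03,.012):
    p,r=push(1.26,c); manip.move_linear(p,.1,r)
print(manip.state()["clock"],manip.state()["contact_force"]@M0[:3,:3],manip.state()["gripper_width"])
for t in np.arange(1.3,.14,-.1):
    p,r=push(t); manip.move_linear(p,.05,r); s=manip.state(); F=s["contact_force"]@M0[:3,:3]
    print("t %.2f clk %.1f"%(t,s["clock"]),F.round(1))
    if np.linalg.norm(F)>20: print("STOP");break
E
```

```text
17.3583 [-0.22832452 -0.14777654  0.23659385] 0.0002115327650515194
t 1.30 clk 17.7 [0.8 0.6 0.3]
t 1.20 clk 18.0 [ 2.  -0.2  0.6]
t 1.10 clk 18.2 [ 4.9 -0.3  0.6]
t 1.00 clk 18.5 [ 6.1 -0.5  1.9]
t 0.90 clk 18.7 [ 5.1 -1.9  1.5]
t 0.80 clk 19.0 [ 4.7 -1.   2.6]
t 0.70 clk 19.3 [ 2.9 -2.   1.6]
t 0.60 clk 19.5 [ 2.9 -1.   2.7]
t 0.50 clk 19.8 [ 1.4 -1.8  1.4]
t 0.40 clk 20.0 [ 0.2 -0.3  1.3]
t 0.30 clk 20.3 [-0.5  0.   0.5]
t 0.20 clk 20.6 [0.4 0.6 0.3]
```

```bash
python3 - <<'E'
from h import *
from cell import manip
for t in (.1,.03):
    p,r=push(t); manip.move_linear(p,.04,r); s=manip.state();print("t",t,(s["contact_force"]@M0[:3,:3]).round(1),s["tool_pos"][2])
p0,r=push(0); p0=np.array(p0); F=0
for d in np.arange(.001,-.0085,-.0004):
    manip.move_linear(p0+[0,0,d],.015,r); manip.dwell(.08); s=manip.state(); F=s["contact_force"]@M0[:3,:3]
    print("d %.1f z %.4f"%(d*1e3,s["tool_pos"][2]),F.round(1),"clk %.1f"%s["clock"])
    if F[2]>13.: break
E
```

```text
t 0.1 [ 1.2 -0.7 -0.4] 0.08015349113009008
t 0.03 [0.4 0.2 0.3] 0.07653713638514227
d 1.0 z 0.0761 [ 0.8 -0.3  0.4] clk 21.4
d 0.6 z 0.0756 [-0.4  0.   0.6] clk 21.8
d 0.2 z 0.0753 [ 1.2 -0.8  1.6] clk 22.1
d -0.2 z 0.0753 [0.6 1.9 5.4] clk 22.4
d -0.6 z 0.0752 [1.6 2.2 7.5] clk 22.8
d -1.0 z 0.0751 [1.7 2.9 9.1] clk 23.1
d -1.4 z 0.0751 [ 1.7  4.  11.1] clk 23.4
d -1.8 z 0.0750 [ 2.1  5.5 12.9] clk 23.8
d -2.2 z 0.0750 [ 1.9  4.8 14.6] clk 24.1
```

Hard stop met at z≈75.2 mm, exactly the flat lever's height. Final small increment, hold, lift off, then look.

```bash
python3 - <<'E'
from h import *; import pickle
from cell import manip,cams
p0,r=push(0); p0=np.array(p0)
manip.move_linear(p0+[0,0,-.0024],.015,r); manip.dwell(.6); print((manip.state()["contact_force"]@M0[:3,:3]).round(1))
manip.move_linear(p0+[0,0,.001],.03,r); manip.move_linear(p0+[0,0,.12],.2,r)
b=pickle.load(open("pics/best.pkl","rb")); manip.set_joints(b[4]); manip.dwell(.2)
st=manip.state();c=cams.capture("wrist");pickle.dump((c,st),open("pics/w7.pkl","wb"))
print(st["clock"],st["contact_force"])
A=np.load("pics/A2.npy"); cv2.imwrite("pics/w7.png",cv2.warpAffine(c["image"],A,(800,600),flags=cv2.INTER_CUBIC))
E
```

```text
[ 3.6  5.8 14.7]
27.0167 [ 0.52464864 -0.29990511  0.55239254]
```

View pics/w7.png

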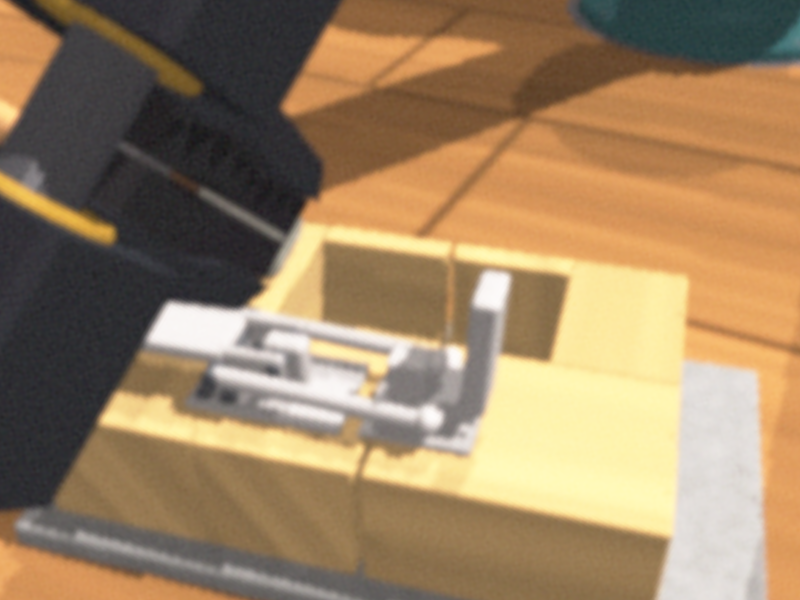

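Lever lies flat at (200,325), the loop is hooked under the keeper at (430,415), and the gap at (365,460) is down to a hairline. I'll lift clear, check the bystanders against the first picture, and hand in.

```bash
python3 - <<'E'
from h import *; import pickle
from cell import manip,cams,order
s=manip.state(); manip.move_linear(np.array(s["tool_pos"])+[.02,0,.1],.25); manip.dwell(.3)
a=pickle.load(open("pics/scene0.pkl","rb"))["image"];b=cams.capture("scene")["image"]
for n,(x,y) in dict(stone=(239,184),mallet=(194,178),jar=(134,215),offcut=(170,247),chisel=(300,253),brush=(405,185),baluster=(370,253)).items():
    f=lambda i:cv2.cvtColor(i[y-12:y+12,x-14:x+14],cv2.COLOR_BGR2GRAY).astype(np.float32)
    print(n,"shift px",np.round(cv2.phaseCorrelate(f(a),f(b),cv2.createHanningWindow((28,24),cv2.CV_32F))[0],2))
s=manip.state();print(s["clock"],s["contact_force"]); order.close_job()
E
```

```text
stone shift px [-0.31 -0.14]
mallet shift px [-0.53 -0.21]
jar shift px [0.64 0.05]
offcut shift px [-0.14  0.  ]
chisel shift px [ 0.03 -0.  ]
brush shift px [-0.02  0.36]
baluster shift px [-0.23  0.15]
27.9833 [-0.30275722  0.51502909 -0.43483417]
the job is handed in; nothing more can be done
```

The mould is latched shut and the job was handed in at 28.0 s. I took the loop by its tab, lowered its bar beyond the keeper and drew it back under the lip to the catch face. Then I let go and swung the lever over with at most about 6.4 N. I set it flat with a push of 14.7 N downward, about 16 N in total with the sideways part.

**Last checks:**
- **Lever:** it met its stop at 75 mm, the given flat height.
- **Latch and gap:** the last close picture shows the bar hooked under the keeper and the gap nearly closed. I judged the gap by eye and did not measure it.
- **Bystanders:** no visible movement, with shifts of 0.7 pixel or less in the overall camera view. That is noise level, so a movement of a millimetre or so would not show.
- **Robot:** clear of everything, with contact force near zero.

**Disagreement:** the side-on wrist view read about 2 mm further along the latch than the view from above, and the bar 4 to 5 mm higher. I corrected for this using the given latch dimensions, and the bar touched the catch face within 1 mm of where I then expected it.

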